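Make up two shoe orders with heels and rivets

ROBOT

A 6-joint arm with a two-finger parallel gripper is mounted at the origin on the work surface. World frame = base frame: x ahead of the robot, y to its left, z up, the work surface at z = 0. Lengths are in mm, angles in rad, forces in N, time in s.
With the tool pointing down it reaches from about 275 to 750 mm from the base axis. Payload 10.2 kg.
Tool frame: the origin (TCP) lies between the finger pads; the fingertips stand 8 mm ahead of it and the grasp point (between the pads) lies 11 mm behind it; z points along the fingers, y is the line along which they close (so a half turn about z gives the same grasp; the last joint's range is limited). The gripper opens to 88 mm and grips with 3 to 60 N. Pads are 18 mm wide; open, the fingers measure 123 mm over their backs; the gripper's body (75 mm by 187 mm) begins 45 mm behind the grasp point.
Start: joints at [1.09, 0.313, 1.498, -0, 1.331, -0.223], TCP at [133.864, 507.653, 246.72] pointing down, gripper open.
Joint ranges: [-2.94, 2.94], [-0.97, 2.17], [0.19, 2.56], [-1.23, 4.37], [0.02, 3.11], [-2.88, 2.88]. Speed limits (rad/s): [2.39, 2.39, 3.01, 3.14, 3.14, 3.14].

INTERFACE

Orientations are given as a 3x3 rotation matrix whose columns are the frame's x, y, z axes.
In Python, from plant import ctrl, cams, models gives the robot as it stands. Calls block until the motion is done:
- ctrl.move_ptp(position, orientation): joint-space move of the TCP to a pose.
- ctrl.servo_line(position, rot=None, speed=150, threshold=None): straight line of the TCP; rot=None keeps the orientation; speed is the mean speed in mm/s. With threshold (N) it stops when the force on the tool has changed by that much, and returns True; else False.
- ctrl.goto_joints(angles): joint-space move.
- ctrl.gripper_to(opening): finger opening in mm; the grip force is fixed at half the most; returns when the fingers have stopped.
- ctrl.hold(seconds).
- ctrl.ik(position, orientation): joint angles nearest the present ones, or None.
- ctrl.get_state(): the state.
- cams.grab_frame(name): name is "side" or "top"; returns the picture (384x512x3 uint8, red, green, blue); there is no depth.
- cams.camera_model(name): a dict with "intrinsics" (3x3 intrinsics, pixels), "extrinsics" (4x4, takes a point from camera to world coordinates). Camera axes: x right, y down, z forward; pixel columns grow to the right and rows downward; lengths in mm; the calibration is good to about 2 mm. A picture is of the moment at which its call begins. camera_model takes no time and is no camera call.
A pose or a line that the arm cannot do raises ctrl.IKError and nothing moves.
- ctrl.job_done(): hands the job in; it is judged then, once.
Trained networks look in the newest picture that a camera, given by its name, has taken for a name from the list of things; names that differ only in an ending like _2 or _b are one class to them, and where a whole thing is asked for, a point or a joint stands for the part that bears it (a point fixed in the world has none). Each returns a list of dicts, best first, with "p" (0 to 1); they miss things now and then, are a little off and sometimes report something else, mostly with a low value. They report only what shows in the picture. A call takes as long as a camera call. They do not tell look-alikes from the thing itself.
- models.boxes_of(camera, label): "at" ([x, y, z] in mm, in the coordinates of the camera as it stood for that picture, good to about 4 mm: the middle of the surface that is visible of it).
- models.regions_of(camera, label): "region" (384x512 bool, what is visible of it).
- models.landmark_of(camera, label): "at" ([x, y, z] in mm, in the coordinates of the camera as it stood for that picture, good to about 4 mm: a listed point, or the origin of a listed thing).
The state is a dict: "t": time; "joints": joint angles; "qvel": joint speeds; "joint_torque": joint torques, N m; "tcp_pos": TCP position; "tool_rot": TCP orientation; "wrist_force": force on the tool from outside, world axes, zero at the start; "torque": the same for the moment, N m; "finger_gap": finger opening in mm; "finger_force": force on a finger pad.
Only numpy, scipy, OpenCV 4.12 (cv2) and the standard library are available. Lean on these libraries where they do the work, as an engineer would, in place of code of your own. Each camera call takes 0.05 s, during which the arm holds its last target. There are 200 camera calls.

TASK

Make up the two order trays from the stock on the bench: the tray with the man's last gets the two low stacked heels in its long heel compartment and the round tin of rivets in its small compartment; the tray with the lady's high-arched last gets the two high heels in its long heel compartment. Set everything flat on the tray floor, the heels standing on their broad face as they stand now, and leave the cream jar, hammer and pincers where they are.

Things in the scene. Friction and masses are not known exactly. Their poses are not given: they have to be found in the camera images.
- tray_man: Man's order tray, known by its large broad last (275 mm) with a nearly straight sole. Wooden tray, fixed, 238 (x) by 302 (y) mm, floor 6 thick. Heel compartment inside: x 7 to 111, y -143 to 41 (heel centres x 59, y -93 and -9). Small compartment: x 7 to 111, y 47 to 143 (centre 59, 95). Outer walls 22 high, inner walls 16 high, from the bench. Origin: centre of underside, z up.
- tray_lady: Lady's order tray, known by its smaller slim last (237 mm) with a deeply arched sole. Fixed; same tray, sizes, compartments and axes as the man's; its small compartment stays empty. In both trays the last lies on its side in the long -x part (x -111 to 1 mm), fixed, up to 100 mm above the bench; the empty compartments are on the +x side. At the start both trays have x within 0.12 rad of world x.
- low_heel_1: Low stacked leather heel standing on its broad face: D-shaped block 34 mm high, dark top. Bottom 56 mm long (x, flat breast face at x = +28, rounded back), 54 wide (y); top 53 by 50. Sides straight along x from x = -5 to 27. Origin: centre of underside, z up. 70 g. Loose; one of two alike, either order.
- low_heel_2: Low stacked leather heel standing on its broad face: D-shaped block 34 mm high, dark top. Bottom 56 mm long (x, flat breast face at x = +28, rounded back), 54 wide (y); top 53 by 50. Sides straight along x from x = -5 to 27. Origin: centre of underside, z up. 70 g. Loose; one of two alike, either order.
- high_heel_1: High leather block heel standing on its broad face, dark tip up: D-shaped, 72 mm high. Bottom 54 mm long (x, flat breast face at x = +27, rounded back), 50 wide (y), tapering evenly to 38 by 34 at the top. Origin: centre of underside, z up. 60 g. Loose; one of two alike, either order.
- high_heel_2: High leather block heel standing on its broad face, dark tip up: D-shaped, 72 mm high. Bottom 54 mm long (x, flat breast face at x = +27, rounded back), 50 wide (y), tapering evenly to 38 by 34 at the top. Origin: centre of underside, z up. 60 g. Loose; one of two alike, either order.
- rivet_tin: Closed round metal tin of rivets, 48 mm in diameter (49 mm at the lid) and 34 mm high, standing upright, bare metal; loose, about 150 g. Origin: centre of the underside, z up. The only round metal tin on the bench.
- cream_jar: Bystander: round glass cream jar with a black cap, 46 mm in diameter, 50 mm high, loose. Origin: centre of the underside. Not part of the job.
- hammer: Bystander: shoemaker's hammer lying on the bench, 255 mm long, up to 38 mm high, handle along its own x (head at +x), loose. Origin: on the bench under the middle of the handle. Not part of the job.
- pincers: Bystander: steel lasting pincers lying on the bench, 190 mm long along its own x (jaws at +x, handles 70 mm apart at -x), 17 mm high, loose. Origin: on the bench under the middle. Not part of the job.
There are look-alikes about, which are no part of the job. Leave any blue look-alike of the high_heel_2 alone.

How it is judged (in metres and radians):
At the end, for the whole second after the job is handed in: Low heels in the heel compartment and tin in the small compartment of the man's tray, high heels in the heel compartment of the lady's: each origin at least 15 mm inside its compartment's walls and within 4 mm of the floor's height, upright within 0.12 rad, under 20 mm/s (x of low_heel_1 in the frame of tray_man between 0.022 and 0.096 m and y of low_heel_1 in the frame of tray_man between -0.128 and 0.026 m and z of low_heel_1 in the frame of tray_man between 0.002 and 0.01 m and angle between each of low_heel_1, high_heel_1, low_heel_2, high_heel_2, rivet_tin's own z axis and vertical below 0.12 rad and linear speed of each of low_heel_1, high_heel_1, low_heel_2, high_heel_2, rivet_tin below 0.02 m/s and x of high_heel_1 in the frame of tray_lady between 0.022 and 0.096 m and y of high_heel_1 in the frame of tray_lady between -0.128 and 0.026 m and z of high_heel_1 in the frame of tray_lady between 0.002 and 0.01 m and x of low_heel_2 in the frame of tray_man between 0.022 and 0.096 m and y of low_heel_2 in the frame of tray_man between -0.128 and 0.026 m and z of low_heel_2 in the frame of tray_man between 0.002 and 0.01 m and x of high_heel_2 in the frame of tray_lady between 0.022 and 0.096 m and y of high_heel_2 in the frame of tray_lady between -0.128 and 0.026 m and z of high_heel_2 in the frame of tray_lady between 0.002 and 0.01 m and x of rivet_tin in the frame of tray_man between 0.022 and 0.096 m and y of rivet_tin in the frame of tray_man between 0.062 and 0.128 m and z of rivet_tin in the frame of tray_man between 0.002 and 0.01 m); the robot touches nothing.
It fails at once if the cream jar is disturbed (moved more than 20 mm) (distance of cream_jar from where it was at the start of the episode above 0.02 m).
It fails at once if the hammer is disturbed (moved more than 20 mm) (distance of hammer from where it was at the start of the episode above 0.02 m).
It fails at once if the pincers is disturbed (moved more than 20 mm) (distance of pincers from where it was at the start of the episode above 0.02 m).
It also fails if it takes over 128 s, if anything falls off the work surface, if the arm or the gripper's body presses on something with over 40 N, if the wrist force passes 120 N, or if a joint passes its speed limit or range.

## Working session

There is one attempt and no reset: what is moved stays moved. The work goes in short steps, each a Python script; the robot and the scene stay as the last script left them, time stands still between calls to the robot, and variables do not carry over. Pictures are saved under pics/ and viewed, at most 14 in all, crops included, and the job is handed in when it is done.

```bash
ls; mkdir -p pics
cat > h.py <<'E'
import numpy as np, cv2
from plant import ctrl, cams, models
def world(c,p):
    E=np.array(cams.camera_model(c)["extrinsics"]); return (E@np.append(p,1))[:3]
def save(c,n):
    f=cams.grab_frame(c); cv2.imwrite(f"pics/{n}.png",cv2.resize(f[...,::-1],(800,600),interpolation=cv2.INTER_CUBIC)); return f
def proj(c,p):
    m=cams.camera_model(c); q=np.linalg.inv(np.array(m["extrinsics"]))@np.append(p,1); u=np.array(m["intrinsics"])@q[:3]; return u[:2]/u[2]
def ray(c,uv,z):
    m=cams.camera_model(c);E=np.array(m["extrinsics"]); d=E[:3,:3]@np.linalg.inv(m["intrinsics"])@[uv[0],uv[1],1]; o=E[:3,3]; return o+d*(z-o[2])/d[2]
E
python3 - <<'E'
from h import *
for c in("top","side"):
    save(c,c+"0"); print(c,np.array(cams.camera_model(c)["extrinsics"]).round(2).tolist(),np.array(cams.camera_model(c)["intrinsics"]).round(1).tolist())
    for l in["tray_man","tray_lady","low_heel_1","high_heel_1","rivet_tin","cream_jar","hammer","pincers"]:
        for r in models.landmark_of(c,l): print(c,l,round(r["p"],2),world(c,r["at"]).round(0),proj(c,world(c,r["at"])).round(0))
E
```

```text
pics
top [[-0.02, -0.98, 0.17, 389.94], [-1.0, 0.01, -0.02, 20.54], [0.02, -0.17, -0.98, 1269.02], [0.0, 0.0, 0.0, 1.0]] [[395.4, 0.0, 255.8], [0.0, 395.4, 190.6], [0.0, 0.0, 1.0]]
top tray_man 0.83 [443. 191.  -4.] [193. 244.]
top tray_man 0.18 [ 508. -426.   -3.] [384. 220.]
top tray_lady 0.82 [ 423. -191.   -1.] [313. 248.]
top low_heel_1 0.87 [ 509. -430.   -3.] [385. 220.]
top low_heel_1 0.68 [496. 438.   0.] [115. 228.]
top low_heel_1 0.26 [657.   1.   2.] [252. 177.]
top high_heel_1 0.68 [673. 381.   1.] [135. 174.]
top high_heel_1 0.6 [656. 168.   1.] [201. 178.]
top rivet_tin 0.46 [655.   1.  -2.] [252. 178.]
top cream_jar 0.72 [ 662. -288.    2.] [340. 174.]
top hammer 0.61 [766. 120.  -5.] [216. 146.]
top pincers 0.67 [ 777. -166.    0.] [301. 141.]
side [[0.99, -0.06, 0.09, 507.22], [-0.11, -0.65, 0.75, -732.57], [0.01, -0.76, -0.65, 682.63], [0.0, 0.0, 0.0, 1.0]] [[370.4, 0.0, 250.1], [0.0, 370.4, 185.5], [0.0, 0.0, 1.0]]
side tray_man 0.88 [448. 196.   1.] [197. 158.]
side tray_lady 0.6 [ 428. -188.    0.] [188. 258.]
side tray_lady 0.41 [493. 439.  -1.] [209. 117.]
side low_heel_1 0.78 [494. 436.  -1.] [210. 118.]
side low_heel_1 0.72 [ 667. -281.    4.] [299. 283.]
side low_heel_1 0.56 [ 503. -426.   -2.] [226. 360.]
side low_heel_1 0.4 [447. 194.   4.] [196. 157.]
side high_heel_1 0.92 [ 675. -163.    1.] [292. 242.]
side high_heel_1 0.92 [675. 379.  -2.] [262. 124.]
side high_heel_1 0.58 [656. 165.   1.] [265. 160.]
side rivet_tin 0.55 [657.   5.  -1.] [273. 196.]
side cream_jar 0.97 [ 664. -280.    2.] [297. 283.]
side hammer 0.59 [771. 121.  -2.] [305. 168.]
side pincers 0.56 [ 775. -158.   -2.] [331. 238.]
side pincers 0.42 [658.   2.  -1.] [274. 197.]
```

View pics/top0.png

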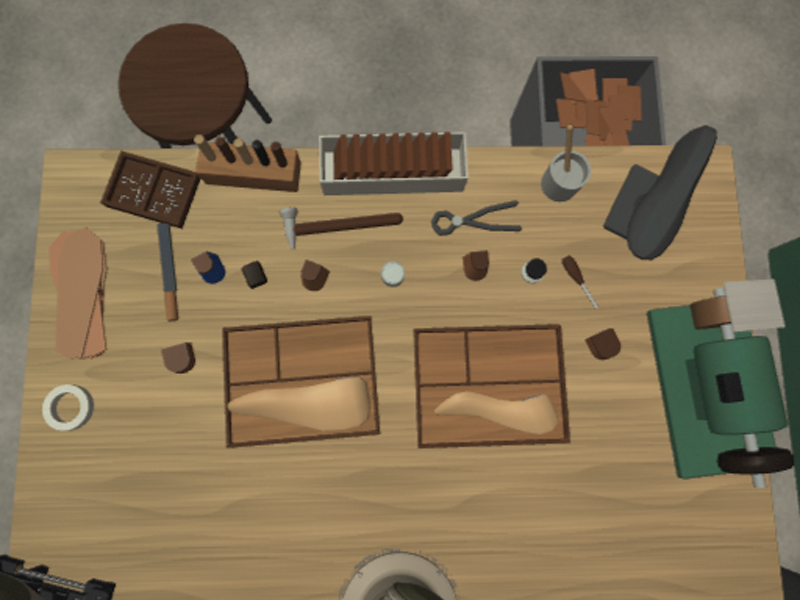

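View pics/side0.png

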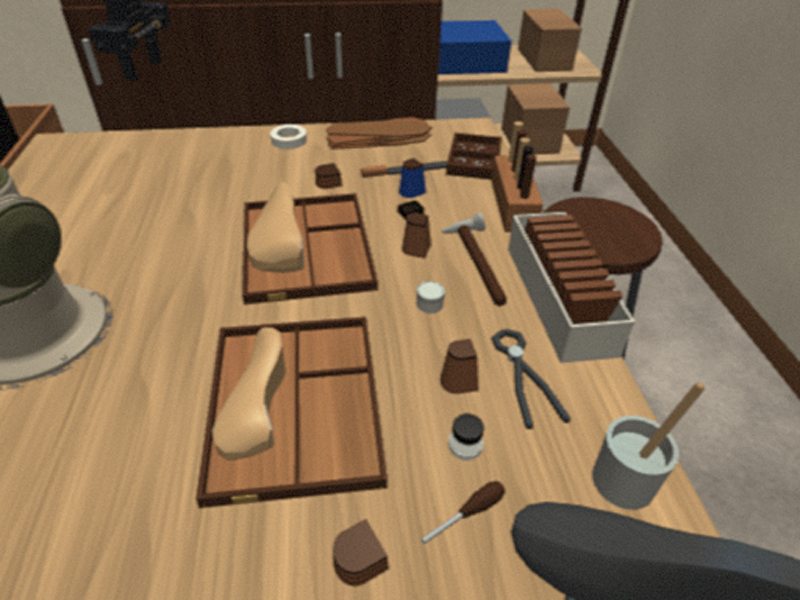

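The top view shows the man's tray on the left at (300,380), with the big last, and the lady's on the right at (490,385). Low heels are at (178,357) and (604,344), and brown high heels at (314,275) and (476,264). The tin is at (392,273). The blue look-alike at (208,266) stays where it is. Next I'll fit yaws from silhouettes.

```bash
cat > fit.py <<'E'
from h import *
from scipy.optimize import minimize
S=4
def dshape(L,W,flat):  # flat: x where straight sides end
    t=np.linspace(np.pi/2,3*np.pi/2,15); 
    return np.vstack([[L/2,-W/2],[L/2,W/2],np.c_[flat+(L/2+flat)*np.cos(t),W/2*np.sin(t)]])
def solid(kind):
    if kind=="low": b,t,h=dshape(56,54,-5),dshape(53,50,-5),34
    elif kind=="high": b,t,h=dshape(54,50,-3),dshape(38,34,-3),72
    else:
        a=np.linspace(0,2*np.pi,30); b=24.5*np.c_[np.cos(a),np.sin(a)]; t,h=b,34
    return np.vstack([np.c_[b,0*b[:,0]],np.c_[t,0*t[:,0]+h]])
def hull(c,kind,x,y,a):
    R=np.array([[np.cos(a),-np.sin(a),0],[np.sin(a),np.cos(a),0],[0,0,1]])
    return cv2.convexHull(np.array([proj(c,R@p+[x,y,0]) for p in solid(kind)],np.float32))
def fit(kind,label,x0,y0,cs=("top","side")):
    M={}
    for c in cs:
        u0=proj(c,[x0,y0,20])
        best=None
        for r in models.regions_of(c,label):
            m=np.array(r["region"]); ys,xs=np.nonzero(m)
            if len(xs) and np.hypot(xs.mean()-u0[0],ys.mean()-u0[1])<12 and (best is None): best=m
        if best is not None: M[c]=best
    def cost(p):
        s=0
        for c,m in M.items():
            h=hull(c,kind,*p).reshape(-1,2); 
            o=h.mean(0).round()-20
            im=np.zeros((40*S*2,40*S*2),np.uint8); 
            cv2.fillConvexPoly(im,np.round(((h-o+.5)*S)*16).astype(np.int32),255,shift=4)
            big=cv2.resize(m.astype(np.float32),None,fx=S,fy=S,interpolation=cv2.INTER_LINEAR)
            X,Y=(o*S).astype(int); b=big[Y:Y+320,X:X+320]>.5; i=im[:b.shape[0],:b.shape[1]]>0
            s+=1-(b&i).sum()/(b|i).sum()
        return s/len(M)
    res=[]
    for a in np.arange(0,2*np.pi,np.pi/4) if kind!="tin" else [0]:
        r=minimize(cost,[x0,y0,a],method="Nelder-Mead",options=dict(initial_simplex=[[x0-4,y0-4,a-.3],[x0+5,y0-3,a],[x0-2,y0+5,a+.2],[x0+3,y0+2,a+.4]],maxiter=80,xatol=.2,fatol=1e-3))
        res.append((r.fun,*r.x))
    res.sort(); return list(M),res
E
python3 - <<'E'
from fit import *
import json
F={c:cams.grab_frame(c) for c in("top","side")}
out={}
tiles=[]
for n,k,l,x,y in [("l1","low","low_heel_1",496,437),("l2","low","low_heel_1",507,-428),("h1","high","high_heel_1",656,167),("h2","high","high_heel_1",675,-163),("tin","tin","rivet_tin",656,3)]:
    ms,r=fit(k,l,x,y); print(n,ms,[[round(float(v),2) for v in q] for q in r[:4]]); out[n]=list(map(float,r[0][1:]))
    row=[]
    for c in F:
        u=proj(c,[r[0][1],r[0][2],20]).round().astype(int)-20
        im=cv2.resize(np.ascontiguousarray(F[c][u[1]:u[1]+40,u[0]:u[0]+40,::-1]),(300,300) if 0 else (150,150),interpolation=cv2.INTER_CUBIC)
        im2=cv2.resize(im,(280,280)); row.append(im2.copy())
        ov=im2.copy(); h=hull(c,k,*r[0][1:]).reshape(-1,2); cv2.polylines(ov,[np.int32((h-u+.5)*7)],True,(0,255,0),1); 
        a=r[0][3]; p=[proj(c,[r[0][1]+d*np.cos(a),r[0][2]+d*np.sin(a),34 if k=="low" else 0]) for d in(0,28)]
        cv2.line(ov,*[tuple(int(v) for v in (q-u+.5)*7) for q in p],(0,0,255),1); row.append(ov)
    tiles.append(cv2.resize(np.vstack([np.hstack(row[:2]),np.hstack(row[2:])]),(266,266)))
tiles.append(0*tiles[0])
cv2.imwrite("pics/fit.png",np.vstack([np.hstack(tiles[:3]),np.hstack(tiles[3:])]))
# trays: corners from hand-picked rim pixels at z=22 in top view
T={"man":[(223,328),(372,318),(379,434),(228,447)],"lady":[(415,330),(561,326),(569,440),(417,446)]}
for t,q in T.items():
    P=np.array([ray("top",(np.array(v)+.5)*.64-.5,22)[:2] for v in q]); c=P.mean(0)
    ex=(P[0]+P[1]-P[2]-P[3]); ey=(P[0]+P[3]-P[1]-P[2]); print(t,c.round(1),np.linalg.norm(ex)/2,np.linalg.norm(ey)/2,np.arctan2(ex[1],ex[0]),np.arctan2(-ey[0],ey[1]))
    out[t]=[*c,(np.arctan2(ex[1],ex[0])+np.arctan2(-ey[0],ey[1]))/2]
json.dump(out,open("poses.json","w")); print(out)
E
```

```text
Traceback (most recent call last):
  File "fit.py", line 38, in fit
    r=minimize(cost,[x0,y0,a],method="Nelder-Mead",options=dict(initial_simplex=[[x0-4,y0-4,a-.3],[x0+5,y0-3,a],[x0-2,y0+5,a+.2],[x0+3,y0+2,a+.4]],maxiter=80,xatol=.2,fatol=1e-3))
  File "fit.py", line 28, in cost
    h=hull(c,kind,*p).reshape(-1,2);
      ~~~~^^^^^^^^^^^
  File "fit.py", line 15, in hull
    return cv2.convexHull(np.array([proj(c,R@p+[x,y,0]) for p in solid(kind)],np.float32))
                                    ~~~~^^^^^^^^^^^^^^^
  File "h.py", line 8, in proj
    m=cams.camera_model(c); q=np.linalg.inv(np.array(m["extrinsics"]))@np.append(p,1); u=np.array(m["intrinsics"])@q[:3]; return u[:2]/u[2]
ValueError: time passes only in moves, steps and waits
```

```bash
sed -i 's/^from plant.*/&\n_M={c:cams.camera_model(c) for c in("top","side")}\nCM=lambda c:_M[c]/' h.py; sed -i '4,$s/cams.camera_model(c)\(\[\|;\|$\)/CM(c)\1/' h.py; cat h.py | head -12
cat > run.py <<'E'
from fit import *
import json
F={c:cams.grab_frame(c) for c in("top","side")}
out={}
tiles=[]
for n,k,l,x,y in [("l1","low","low_heel_1",496,437),("l2","low","low_heel_1",507,-428),("h1","high","high_heel_1",656,167),("h2","high","high_heel_1",675,-163),("tin","tin","rivet_tin",656,3)]:
    ms,r=fit(k,l,x,y); print(n,ms,[[round(float(v),2) for v in q] for q in r[:4]]); out[n]=list(map(float,r[0][1:]))
    row=[]
    for c in F:
        u=proj(c,[r[0][1],r[0][2],20]).round().astype(int)-20
        u=np.minimum(u,[472,344])
        im2=cv2.resize(np.ascontiguousarray(F[c][u[1]:u[1]+40,u[0]:u[0]+40,::-1]),(280,280),interpolation=cv2.INTER_CUBIC); row.append(im2.copy())
        ov=im2.copy(); h=hull(c,k,*r[0][1:]).reshape(-1,2); cv2.polylines(ov,[np.int32((h-u+.5)*7)],True,(0,255,0),1)
        a=r[0][3]; p=[proj(c,[r[0][1]+d*np.cos(a),r[0][2]+d*np.sin(a),34 if k=="low" else 72]) for d in(0,28)]
        cv2.line(ov,*[tuple(int(v) for v in (q-u+.5)*7) for q in p],(0,0,255),2); row.append(ov)
    tiles.append(cv2.resize(np.vstack([np.hstack(row[:2]),np.hstack(row[2:])]),(266,266)))
tiles.append(0*tiles[0])
cv2.imwrite("pics/fit.png",np.vstack([np.hstack(tiles[:3]),np.hstack(tiles[3:])]))
T={"man":[(223,328),(372,318),(379,434),(228,447)],"lady":[(415,330),(561,326),(569,440),(417,446)]}
for t,q in T.items():
    P=np.array([ray("top",(np.array(v)+.5)*.64-.5,22)[:2] for v in q]); c=P.mean(0)
    ex=(P[0]+P[1]-P[2]-P[3]); ey=(P[0]+P[3]-P[1]-P[2]); print(t,c.round(1),np.linalg.norm(ex)/2,np.linalg.norm(ey)/2,np.arctan2(ex[1],ex[0]),np.arctan2(-ey[0],ey[1]))
    out[t]=[*c,(np.arctan2(ex[1],ex[0])+np.arctan2(-ey[0],ey[1]))/2]
json.dump(out,open("poses.json","w"))
E
time python3 run.py
```

```text
import numpy as np, cv2
from plant import ctrl, cams, models
_M={c:cams.camera_model(c) for c in("top","side")}
CM=lambda c:_M[c]
def world(c,p):
    E=np.array(CM(c)["extrinsics"]); return (E@np.append(p,1))[:3]
def save(c,n):
    f=cams.grab_frame(c); cv2.imwrite(f"pics/{n}.png",cv2.resize(f[...,::-1],(800,600),interpolation=cv2.INTER_CUBIC)); return f
def proj(c,p):
    m=CM(c); q=np.linalg.inv(np.array(m["extrinsics"]))@np.append(p,1); u=np.array(m["intrinsics"])@q[:3]; return u[:2]/u[2]
def ray(c,uv,z):
    m=CM(c);E=np.array(m["extrinsics"]); d=E[:3,:3]@np.linalg.inv(m["intrinsics"])@[uv[0],uv[1],1]; o=E[:3,3]; return o+d*(z-o[2])/d[2]
l1 ['top', 'side'] [[0.1, 492.02, 438.26, 0.24], [0.1, 492.09, 438.68, 0.26], [0.13, 492.7, 441.47, 4.99], [0.14, 496.4, 436.96, 1.94]]
l2 ['top', 'side'] [[0.09, 507.15, -425.53, 0.42], [0.11, 506.51, -427.98, 0.54], [0.13, 506.71, -423.77, 5.18], [0.13, 507.2, -423.58, 5.12]]
h1 ['top', 'side'] [[0.09, 656.44, 170.12, 5.84], [0.12, 660.59, 168.83, 3.16], [0.13, 659.99, 167.43, 1.67], [0.13, 657.05, 166.89, 1.14]]
h2 ['top', 'side'] [[0.08, 675.05, -169.79, 0.2], [0.08, 674.49, -170.22, 0.22], [0.12, 679.9, -171.75, 1.8], [0.12, 680.45, -171.47, 1.83]]
tin ['top', 'side'] [[0.13, 661.66, 5.68, 0.46]]
man [442.5 190.4] 233.26555565007354 298.6361900562626 0.062104781454615274 0.060072756016341114
lady [ 428.9 -189.7] 228.6998095734827 300.4196979151843 0.0020899207093120265 0.01680713354444945
real	0m25.516s
user	0m25.927s
sys	0m36.621s
```

View pics/fit.png

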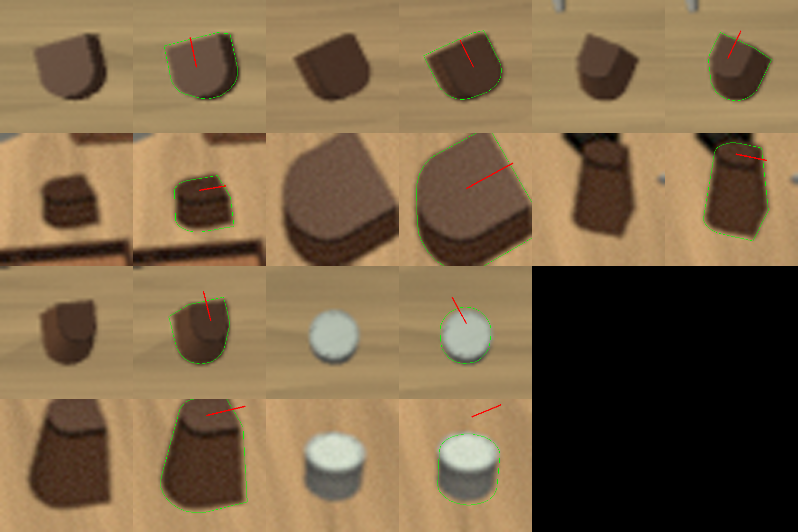

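Fits agree with the pictures. I'll move now, starting with low heel 2 and checking the result.

```bash
cat > mv.py <<'E'
from h import *
import json
P=json.load(open("poses.json"))
def rot(a):
    y=np.array([-np.sin(a),np.cos(a),0]); z=np.array([0,0,-1.]); return np.c_[np.cross(y,z),y,z]
def place_xy(tray,x,y):
    X,Y,a=P[tray]; return X+x*np.cos(a)-y*np.sin(a),Y+x*np.sin(a)+y*np.cos(a),a
def run(name,tray,px,py,tip,opening,width,pick_yaw=None,H=220):
    x,y,a=P[name]; a=a if pick_yaw is None else pick_yaw
    X,Y,b=place_xy(tray,px,py)
    best=None
    for i in(0,np.pi):
        for j in(0,np.pi):
            q1=ctrl.ik([x,y,H],rot(a+i)); q2=ctrl.ik([X,Y,H],rot(b+j))
            q3=ctrl.ik([x,y,tip+8],rot(a+i)); q4=ctrl.ik([X,Y,tip+14],rot(b+j))
            if any(q is None for q in(q1,q2,q3,q4)): continue
            c=np.abs(np.array(q1)-q2).max()+.3*np.abs(np.array(q1)-ctrl.get_state()["joints"]).max()
            if best is None or c<best[0]: best=(c,rot(a+i),rot(b+j))
    _,R1,R2=best
    ctrl.gripper_to(opening)
    ctrl.move_ptp([x,y,H],R1)
    ctrl.servo_line([x,y,tip+40],speed=200)
    if ctrl.servo_line([x,y,tip+8],speed=60,threshold=10): print("contact on descent",ctrl.get_state()["tcp_pos"])
    ctrl.gripper_to(width-15); s=ctrl.get_state(); print("grip",s["finger_gap"],s["finger_force"])
    ctrl.servo_line([x,y,tip+50],speed=80); ctrl.servo_line([x,y,H],speed=200)
    g=ctrl.get_state()["finger_gap"]; print("lifted gap",g)
    if g<width-12: print("LOST"); return
    ctrl.move_ptp([X,Y,H],R2)
    ctrl.servo_line([X,Y,tip+40],speed=150); ctrl.hold(.2)
    hit=ctrl.servo_line([X,Y,tip+11],speed=25,threshold=6); s=ctrl.get_state(); print("set",hit,s["tcp_pos"][2]-tip-8)
    ctrl.gripper_to(g+7); ctrl.hold(.2)
    ctrl.servo_line([X,Y,tip+60],speed=80); ctrl.servo_line([X,Y,H],speed=250); print("t",ctrl.get_state()["t"])
E
python3 - <<'E'
from mv import *
run("l2","man",59,-92,12,80,51)
save("side","s1"); 
f=cams.grab_frame("top"); cv2.imwrite("pics/t1.png",cv2.resize(f[180:310,100:400,::-1],None,fx=2.6,fy=2.6,interpolation=cv2.INTER_CUBIC))
E
```

```text
grip 51.363990184620924 29.984417947707698
lifted gap 51.7944423186857
set True 6.145397787610602
t 15.675
```

View pics/s1.png

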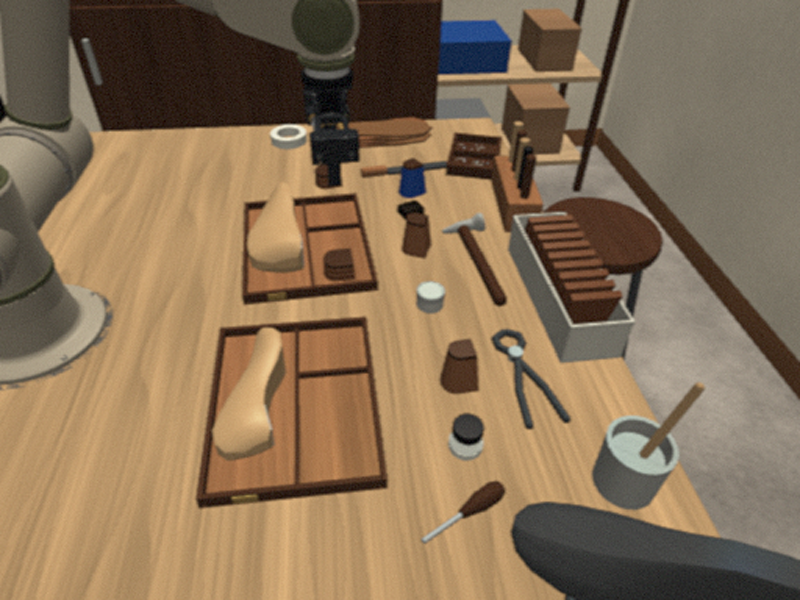

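The low heel now stands flat in the man's heel compartment at (339,264), and nothing else has moved. Next are the other low heel and the tin.

Run:
```python
from mv import *
run("l1","man",59,-9,12,80,51)
run("tin","man",59,95,13,76,49,pick_yaw=P["man"][2])
run("h1","lady",59,-92,34,66,38)
save("side","s2")
```

```text
grip 51.56214015593796 29.969044140307233
lifted gap 51.580776361651125
set True 6.140102193011028
t 26.7833
grip 47.15207286119251 29.999845270067453
lifted gap 47.30800338179173
set True 6.158754119838537
t 37.65
grip 41.15972091429966 29.854152614431655
lifted gap 40.733617313867406
set True 6.153050779614624
t 48.35
```

View pics/s2.png

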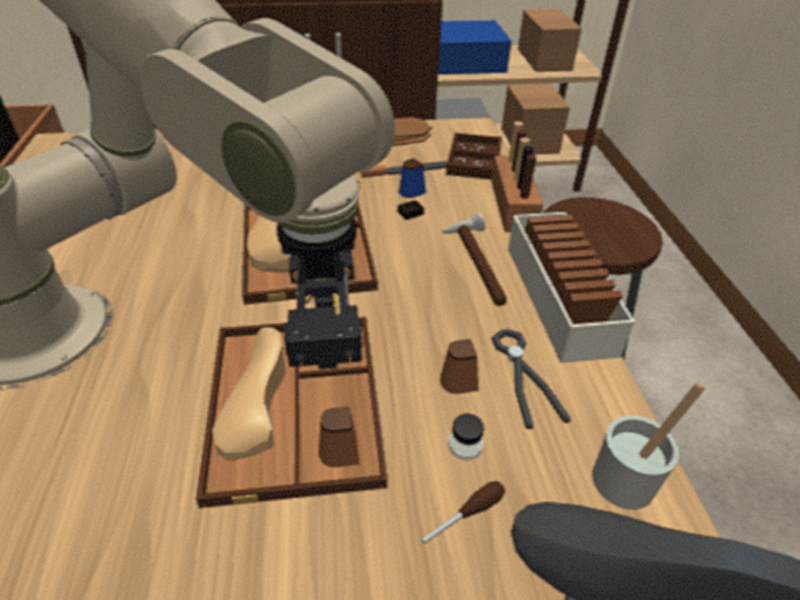

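The first high heel stands upright in the lady's compartment at (338,435). The last high heel comes next, then I'll move the arm clear and check everything.

Run:
```python
from mv import *
run("h2","lady",59,-9,34,66,38)
ctrl.goto_joints([1.09, 0.313, 1.498, 0, 1.331, -0.223]); ctrl.hold(.3)
f=save("side","s3"); g=save("top","t3")
for c in("top","side"):
  for l in["low_heel_1","high_heel_1","rivet_tin","cream_jar","hammer","pincers"]:
    for r in models.landmark_of(c,l):
      w=world(c,r["at"]); 
      for t in("man","lady"):
        X,Y,a=P[t]; d=w[:2]-[X,Y]; L=np.array([d[0]*np.cos(a)+d[1]*np.sin(a),-d[0]*np.sin(a)+d[1]*np.cos(a)])
        if abs(L[0])<125 and abs(L[1])<155: print(c,l,round(r["p"],2),t,L.round(),w[2].round())
      if l in("cream_jar","hammer","pincers"): print(c,l,round(r["p"],2),w.round())
```

```text
grip 41.42671419535462 29.446487936074845
lifted gap 41.45470699496336
set True 6.141513334038358
t 58.2583
top low_heel_1 0.57 man [ 59. -94.] 6.0
top low_heel_1 0.54 man [61. -5.] 10.0
top high_heel_1 0.78 lady [ 60. -94.] 8.0
top high_heel_1 0.76 lady [60. -5.] 8.0
top high_heel_1 0.47 man [ 61. -91.] 4.0
top rivet_tin 0.71 man [54. 94.] 7.0
top cream_jar 0.46 [ 658. -291.    2.]
top hammer 0.9 [771. 118.  -3.]
top pincers 0.97 [ 779. -163.   -1.]
top pincers 0.63 man [50. 95.] 6.0
top pincers 0.63 [486. 288.   6.]
top pincers 0.44 lady [ 59. -92.] 7.0
top pincers 0.44 [ 489. -281.    7.]
side low_heel_1 0.86 man [ 55. -90.] 8.0
side low_heel_1 0.65 man [57. -7.] 5.0
side high_heel_1 0.87 lady [ 56. -95.] 8.0
side high_heel_1 0.85 lady [62. -5.] 8.0
side rivet_tin 0.6 man [54. 96.] 5.0
side cream_jar 0.84 [ 667. -278.    3.]
side cream_jar 0.56 [772. 118.  -3.]
side hammer 0.78 [772. 123.  -5.]
side hammer 0.35 lady [-1.  4.] 6.0
side hammer 0.35 [ 427. -186.    6.]
side pincers 0.57 [ 774. -161.   -3.]
```

View pics/s3.png

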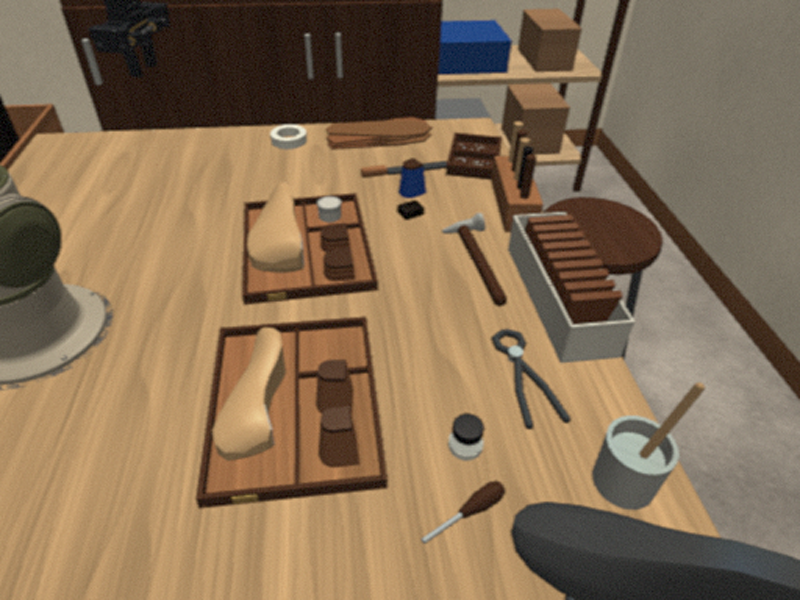

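View pics/t3.png

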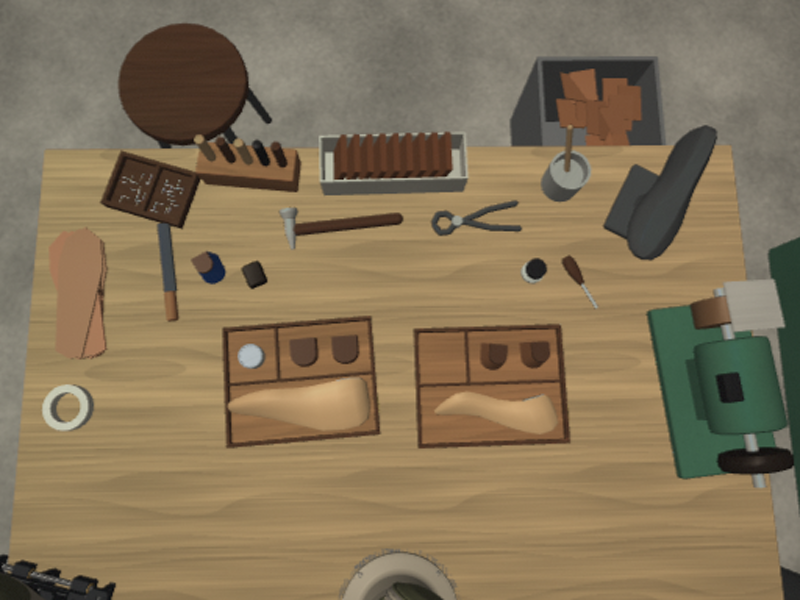

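The top view shows the tin at (250,356), the low heels at (303,352) and (345,349), and the high heels at (493,355) and (535,354). All are flat and upright in the right compartments, and the bystanders haven't moved.

```bash
python3 -c "
from plant import ctrl
print(ctrl.job_done())"
```

```text
the job is handed in; nothing more can be done
None
```

Both order trays are made up and the job is handed in: the final pictures show all five pieces upright in their compartments, with the jar, hammer and pincers where they were; the hand-in returned no verdict.

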